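# Load the medicine tray in the order of the ward round

## Robot

A 7-joint arm with a two-finger parallel gripper is mounted at the origin on the work surface. World frame = base frame: x ahead of the robot, y to its left, z up, the work surface at z = 0. Lengths are in mm, angles in rad, forces in N, time in s.
With the tool pointing down it reaches from about 350 to 900 mm from the base axis. Payload 19.9 kg.
Tool frame: the origin (TCP) lies midway between the tips of the shut fingers; the grasp point (between the pads) lies 19 mm behind it; z points along the fingers, y is the line along which they close (so a half turn about z gives the same grasp; the last joint's range is limited). The gripper opens to 85 mm and grips with 20 to 120 N. Pads are 22 mm wide; open, the fingers measure 114 mm over their backs; the gripper's body (76 mm by 85 mm) begins 54 mm behind the grasp point. The pads swing forward as they close: fully open they stand 13 mm farther back than shut.
Start: joints at [1.19, 0.417, -0.01, 1.614, 0.005, 1.111, -0.053], TCP at [207.717, -589.453, 231.26] pointing down, gripper open.
Joint ranges: [-2.81, 2.81], [-0.39, 2.02], [-1.27, 1.25], [0.06, 2.57], [-1.19, 4.33], [0.19, 2], [-2.82, 2.82]. Speed limits (rad/s): [1.89, 1.89, 2.39, 2.39, 3.01, 3.01, 3.01].

## Interface

Orientations are given as a rotation vector (axis times angle).
In Python, from cell import robot gives the robot as it stands. The module is installed in compiled form; this text tells all that it offers.
- The arm moves only by the shell command python3 -m handwheel 'ROWS'. ROWS is JSON, a list of rows, each a list of 3 entries, a list of its own where there are three numbers: the finger opening in mm, from 0 to 85.4, then the shift along the tool's x, y, z in mm, then the turn, a rotation vector about the tool's x, y, z in rad. In form: [[gripper, [dx, dy, dz], [wx, wy, wz]], ...]. A call has 1 to 5 rows; each row shifts and turns the commanded pose from where the row before left it, along the tool's axes as they then stand; what a row does not reach is not made up. A row lasts 1/10 s, in which the tool goes at most 50 mm and 8.59 degrees, less where a joint would pass 70% of its speed; a pose out of reach is approached as far as the arm can. A call is refused whole if a number of a shift passes 50 or a number of a turn 0.15, either way. A call with a gripper value outside its range is refused whole. The fingers move at their own pace and stop on an object; the grip force is fixed at half the most. Time passes only in rows, so rows that do not move let the fingers close. It gives the time, the measured TCP pose, the force, the opening and the grip force at its end, in the units of the state.
- robot.get_state(): the state, without advancing time (a new reading comes with each control period).
- robot.read_camera(name): name is "side" or "top" or "wrist"; returns a dict with "img" (384x512x3 uint8, red, green, blue), "intrinsics" (3x3 intrinsics, pixels), "rvec" (rotation vector, rad) and "tvec" (3), from world to camera coordinates, as OpenCV has them. Camera axes: x right, y down, z forward; pixel columns grow to the right and rows downward; lengths in mm; the calibration is good to about 2 mm. A picture is of the moment at which its call begins. There is no depth.
- robot.hand_in(): hands the job in; it is judged then, once.
The state is a dict: "time_s": time; "joint_pos": joint angles; "joint_vel": joint speeds; "joint_torque": joint torques, N m; "tcp_pos": TCP position; "eef_rot": TCP orientation; "ft_force": force on the tool from outside, world axes, zero at the start; "moment": the same for the moment, N m; "opening": finger opening in mm; "finger_force": force on a finger pad.
Only numpy, scipy, OpenCV 4.12 (cv2) and the standard library are available. Lean on these libraries where they do the work, as an engineer would, in place of code of your own. Each camera call takes 0.05 s, during which the arm holds its last target. There are 200 camera calls.

## Task

The four bottles in the row of small cardboard cartons stand in the order of the ward round: move them into the four front compartments of the grey medicine tray in the same left-to-right order, seen from the robot, one bottle standing upright on the floor of each compartment. Keep the bottles upright all the way and set each one down without letting it drop. Do not knock over the stack of dose cups in the trough behind.

Things in the scene. Friction and masses are not known exactly. Their poses are not given: they have to be found in the camera images.
- syrup_mid (a point): large round medicine bottle of amber glass, 50 mm in diameter and 98 mm high with its grey ribbed cap (36 mm across); straight-sided for the lower 66 mm, then a shoulder. All four weigh 0.06 to 0.28 kg. The point lies on its axis, half-way up (49 mm above its underside); z up along the bottle
- drops_mid (a point): small, slim round medicine bottle of amber glass, 38 mm in diameter and 84 mm high with its narrow yellow metal cap (26 mm across); straight-sided for the lower 54 mm. The point lies on its axis, half-way up (42 mm above its underside)
- jar_mid (a point): squat round white plastic tablet jar, 58 mm in diameter and 84 mm high with its wide white cap (53 mm across); straight-sided for the lower 62 mm. The point lies on its axis, half-way up (42 mm above its underside)
- square_mid (a point): square white plastic tablet bottle, body 52 by 52 mm and 74 mm high, with a round white cap (44 mm across), 96 mm high in all. The point lies on its axis, half-way up (48 mm above its underside); x and y are square to its flat sides
- carton_a: one of four like cut-down cardboard cartons, 80 x 80 mm, fixed side by side at 82 mm pitch in a row along y on a shallow aluminium tray (92 x 342 mm, rim 7 mm). Walls 2.5 mm thick, tops 23 mm above the table; floor 5.5 mm above it. Origin: centre of its underside, 3 mm above the table; x away from the robot, y to its left. At the start it holds the large amber bottle
- carton_b: one of four like cut-down cardboard cartons, 80 x 80 mm, fixed side by side at 82 mm pitch in a row along y on a shallow aluminium tray (92 x 342 mm, rim 7 mm). Walls 2.5 mm thick, tops 23 mm above the table; floor 5.5 mm above it. Origin: centre of its underside, 3 mm above the table; x away from the robot, y to its left. At the start it holds the small amber bottle
- carton_c: one of four like cut-down cardboard cartons, 80 x 80 mm, fixed side by side at 82 mm pitch in a row along y on a shallow aluminium tray (92 x 342 mm, rim 7 mm). Walls 2.5 mm thick, tops 23 mm above the table; floor 5.5 mm above it. Origin: centre of its underside, 3 mm above the table; x away from the robot, y to its left. At the start it holds the squat white jar
- carton_d: one of four like cut-down cardboard cartons, 80 x 80 mm, fixed side by side at 82 mm pitch in a row along y on a shallow aluminium tray (92 x 342 mm, rim 7 mm). Walls 2.5 mm thick, tops 23 mm above the table; floor 5.5 mm above it. Origin: centre of its underside, 3 mm above the table; x away from the robot, y to its left. At the start it holds the square white bottle
- ward_tray: rectangular grey plastic medicine tray, 172 x 334 mm, fixed. Near edge: four open compartments in a row along y, 79 mm wide (y), 92 mm deep (x), centred at x = 0, y = +123, +41, -41, -123 mm in its frame; behind (x = 48 to 120 mm) a trough with dose cups and a spoon. Floor 3 mm, wall tops 22 mm above the table, walls 3 mm. Origin at table height under the middle of the four; x away from the robot, y to its left
- cups_mid (a point): stack of nested dose cups, 34 mm across and 52 mm high, standing loose in the trough behind the compartments. The point is its centre, 26 mm above its underside
There are look-alikes about, which are no part of the job. Leave any red look-alike of the part that bears syrup_mid alone. Leave any black look-alike of the part that bears square_mid alone.

How it is judged (in metres and radians):
At the end, for the whole second after the job is handed in: The bottle from the n-th carton (from the robot's left) stands in the n-th front compartment: centre within 22 mm of the compartment's along the row, 28 mm across, height within 6 mm, upright within 0.1 rad, released, at rest; the cups still stand (((y of carton_b in the frame of carton_a between -0.287 and 0.041 m and y of carton_c in the frame of carton_a between -0.287 and 0.041 m and y of carton_d in the frame of carton_a between -0.287 and 0.041 m and y of syrup_mid in the frame of ward_tray between 0.101 and 0.145 m) or (y of carton_b in the frame of carton_a between -0.205 and 0.123 m and y of carton_c in the frame of carton_a between -0.205 and 0.123 m and y of carton_d in the frame of carton_a between -0.205 and 0.123 m and y of syrup_mid in the frame of ward_tray between 0.019 and 0.063 m) or (y of carton_b in the frame of carton_a between -0.123 and 0.205 m and y of carton_c in the frame of carton_a between -0.123 and 0.205 m and y of carton_d in the frame of carton_a between -0.123 and 0.205 m and y of syrup_mid in the frame of ward_tray between -0.063 and -0.019 m) or (y of carton_b in the frame of carton_a between -0.041 and 0.287 m and y of carton_c in the frame of carton_a between -0.041 and 0.287 m and y of carton_d in the frame of carton_a between -0.041 and 0.287 m and y of syrup_mid in the frame of ward_tray between -0.145 and -0.101 m)) and x of syrup_mid in the frame of ward_tray between -0.028 and 0.028 m and z of syrup_mid in the frame of ward_tray between 0.046 and 0.058 m and angle between each of syrup_mid, drops_mid, jar_mid, square_mid's own z axis and vertical below 0.1 rad and linear speed of each of syrup, drops, jar, square below 0.02 m/s and ((y of carton_a in the frame of carton_b between -0.287 and 0.041 m and y of carton_c in the frame of carton_b between -0.287 and 0.041 m and y of carton_d in the frame of carton_b between -0.287 and 0.041 m and y of drops_mid in the frame of ward_tray between 0.101 and 0.145 m) or (y of carton_a in the frame of carton_b between -0.205 and 0.123 m and y of carton_c in the frame of carton_b between -0.205 and 0.123 m and y of carton_d in the frame of carton_b between -0.205 and 0.123 m and y of drops_mid in the frame of ward_tray between 0.019 and 0.063 m) or (y of carton_a in the frame of carton_b between -0.123 and 0.205 m and y of carton_c in the frame of carton_b between -0.123 and 0.205 m and y of carton_d in the frame of carton_b between -0.123 and 0.205 m and y of drops_mid in the frame of ward_tray between -0.063 and -0.019 m) or (y of carton_a in the frame of carton_b between -0.041 and 0.287 m and y of carton_c in the frame of carton_b between -0.041 and 0.287 m and y of carton_d in the frame of carton_b between -0.041 and 0.287 m and y of drops_mid in the frame of ward_tray between -0.145 and -0.101 m)) and x of drops_mid in the frame of ward_tray between -0.028 and 0.028 m and z of drops_mid in the frame of ward_tray between 0.039 and 0.051 m and ((y of carton_a in the frame of carton_c between -0.287 and 0.041 m and y of carton_b in the frame of carton_c between -0.287 and 0.041 m and y of carton_d in the frame of carton_c between -0.287 and 0.041 m and y of jar_mid in the frame of ward_tray between 0.101 and 0.145 m) or (y of carton_a in the frame of carton_c between -0.205 and 0.123 m and y of carton_b in the frame of carton_c between -0.205 and 0.123 m and y of carton_d in the frame of carton_c between -0.205 and 0.123 m and y of jar_mid in the frame of ward_tray between 0.019 and 0.063 m) or (y of carton_a in the frame of carton_c between -0.123 and 0.205 m and y of carton_b in the frame of carton_c between -0.123 and 0.205 m and y of carton_d in the frame of carton_c between -0.123 and 0.205 m and y of jar_mid in the frame of ward_tray between -0.063 and -0.019 m) or (y of carton_a in the frame of carton_c between -0.041 and 0.287 m and y of carton_b in the frame of carton_c between -0.041 and 0.287 m and y of carton_d in the frame of carton_c between -0.041 and 0.287 m and y of jar_mid in the frame of ward_tray between -0.145 and -0.101 m)) and x of jar_mid in the frame of ward_tray between -0.028 and 0.028 m and z of jar_mid in the frame of ward_tray between 0.039 and 0.051 m and ((y of carton_a in the frame of carton_d between -0.287 and 0.041 m and y of carton_b in the frame of carton_d between -0.287 and 0.041 m and y of carton_c in the frame of carton_d between -0.287 and 0.041 m and y of square_mid in the frame of ward_tray between 0.101 and 0.145 m) or (y of carton_a in the frame of carton_d between -0.205 and 0.123 m and y of carton_b in the frame of carton_d between -0.205 and 0.123 m and y of carton_c in the frame of carton_d between -0.205 and 0.123 m and y of square_mid in the frame of ward_tray between 0.019 and 0.063 m) or (y of carton_a in the frame of carton_d between -0.123 and 0.205 m and y of carton_b in the frame of carton_d between -0.123 and 0.205 m and y of carton_c in the frame of carton_d between -0.123 and 0.205 m and y of square_mid in the frame of ward_tray between -0.063 and -0.019 m) or (y of carton_a in the frame of carton_d between -0.041 and 0.287 m and y of carton_b in the frame of carton_d between -0.041 and 0.287 m and y of carton_c in the frame of carton_d between -0.041 and 0.287 m and y of square_mid in the frame of ward_tray between -0.145 and -0.101 m)) and x of square_mid in the frame of ward_tray between -0.028 and 0.028 m and z of square_mid in the frame of ward_tray between 0.045 and 0.057 m and angle between cups_mid's own z axis and vertical below 0.2 rad); the robot touches nothing.
It fails at once if a bottle is tipped by more than about 35 degrees (angle between any of syrup_mid, drops_mid, jar_mid, square_mid's own z axis and vertical above 0.6 rad).
It fails at once if a bottle is dropped: it moves at over 0.5 m/s (a fall of 13 mm) while no finger touches it ((linear speed of syrup above 0.5 m/s and contact force between syrup and the fingers below 0.05 N) or (linear speed of drops above 0.5 m/s and contact force between drops and the fingers below 0.05 N) or (linear speed of jar above 0.5 m/s and contact force between jar and the fingers below 0.05 N) or (linear speed of square above 0.5 m/s and contact force between square and the fingers below 0.05 N)).
It fails at once if the stack of dose cups is knocked over (angle between cups_mid's own z axis and vertical above 0.6 rad).
It also fails if it takes over 120 s, if anything falls off the work surface, if the arm or the gripper's body presses on something with over 40 N, if the wrist force passes 120 N, or if a joint passes its speed limit or range.

## Working session

There is one attempt and no reset: what is moved stays moved. The work goes in short steps, Python scripts to look and compute and a shell command to move; the robot and the scene stay as the last step left them, time stands still between calls to the robot, and variables do not carry over. Pictures are saved under pics/ and viewed, at most 14 in all, crops included, and the job is handed in when it is done.

```bash
mkdir -p pics
cat > h.py <<'E'
from cell import robot
import numpy as np, cv2
def cam(n,save=None):
    c=robot.read_camera(n)
    if save: cv2.imwrite('pics/'+save,c['img'][:,:,::-1])
    R=cv2.Rodrigues(np.array(c['rvec'],float))[0]; t=np.array(c['tvec'],float).ravel(); K=np.array(c['intrinsics'],float)
    return c['img'],K,R,t
def ray(K,R,t,u,v):
    d=R.T@np.linalg.inv(K)@np.array([u,v,1.]); return -R.T@t,d/np.linalg.norm(d)
def onz(K,R,t,u,v,z):
    o,d=ray(K,R,t,u,v); return o+d*(z-o[2])/d[2]
def proj(K,R,t,p):
    q=K@(R@np.asarray(p,float)+t); return q[:2]/q[2]
def cross(rays):
    A=sum(np.eye(3)-np.outer(d,d) for o,d in rays); b=sum((np.eye(3)-np.outer(d,d))@o for o,d in rays)
    return np.linalg.solve(A,b)
E
python3 - <<'E'
from h import *
np.set_printoptions(precision=3,suppress=True)
ims=[]
for n in ('top','side'):
    i,K,R,t=cam(n,n+'0.png'); print(n,K[0],K[1],-R.T@t,R[2])
s=robot.get_state(); print({k:s[k] for k in('time_s','tcp_pos','eef_rot','ft_force','opening')})
print(cv2.Rodrigues(np.array(s['eef_rot']))[0])
E
```

```text
top [409.376   0.    259.48 ] [  0.    409.376 186.405] [ 382.247  -41.729 1024.582] [ 0.186  0.032 -0.982]
side [493.855   0.    263.222] [  0.    493.855 198.778] [-60.171 703.53  846.494] [ 0.506 -0.602 -0.618]
{'time_s': 0.1, 'tcp_pos': array([ 207.58 , -589.195,  230.744]), 'eef_rot': array([-3.096, -0.529,  0.   ]), 'ft_force': array([0.269, 0.179, 0.086]), 'opening': 85.66546559501714}
[[ 0.943  0.332 -0.   ]
 [ 0.332 -0.943  0.001]
 [-0.    -0.001 -1.   ]]
```

View pics/top0.png

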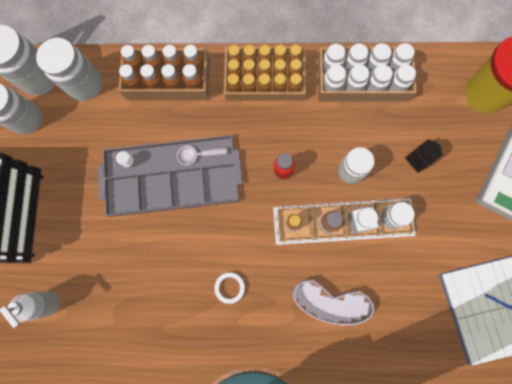

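View pics/side0.png

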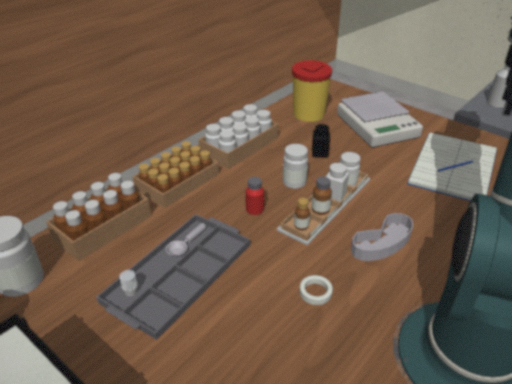

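The top view shows the tray at about (172,176). The row of cartons is at about (345,221), and from the left it holds a yellow cap (295,221), a grey cap (332,219) and two white caps (366,217) and (400,213). Look-alikes outside the row are the red bottle (284,165), the black one (424,155) and a large white jar (357,165). I'll enlarge the row to confirm which is which.

Run:
```python
from h import *
a=cv2.imread('pics/top0.png')[190:255,265:425]; b=cv2.imread('pics/side0.png')[140:245,270:380]
a=cv2.resize(a,None,fx=5,fy=5,interpolation=cv2.INTER_CUBIC)[:, :800]
b=cv2.resize(b,None,fx=2.5,fy=2.5,interpolation=cv2.INTER_CUBIC)
c=np.zeros((a.shape[0]+b.shape[0],800,3),np.uint8); c[:a.shape[0],:a.shape[1]]=a; c[a.shape[0]:,:b.shape[1]]=b
d=cv2.resize(cv2.imread('pics/top0.png')[130:220,95:250],None,fx=2.9,fy=2.9,interpolation=cv2.INTER_CUBIC)
c[a.shape[0]:a.shape[0]+d.shape[0],300:300+d.shape[1]]=d[:b.shape[0]]
cv2.imwrite('pics/crop1.png',c);print(c.shape)
```

```text
(587, 800, 3)
```

View pics/crop1.png

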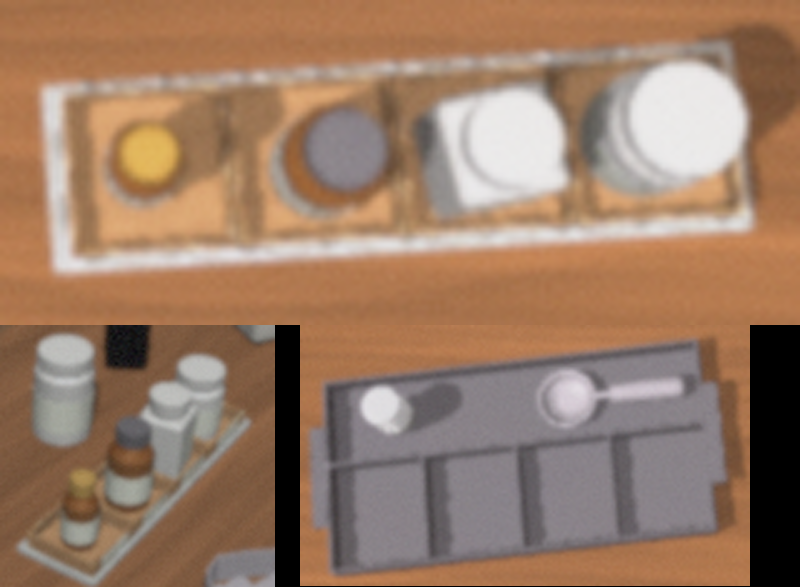

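Seen enlarged, the row from the left is drops (yellow cap, 295,221), syrup (amber, grey cap, 334,220), square bottle (368,218) and jar (wide cap, 402,214). That matches the text, and the red, black and larger white look-alikes all stand outside the cartons. Next I'll measure by crossing rays from the two views.

```bash
cat >> h.py <<'E'
def go(target,yaw=None):
    """remaining shift in tool axes to world target, and turn about tool z so tool x points at yaw (world)"""
    s=robot.get_state(); T=cv2.Rodrigues(np.array(s['eef_rot'],float))[0]
    d=T.T@(np.array(target,float)-s['tcp_pos']); y0=np.arctan2(T[1,0],T[0,0])
    print('t %.1f'%s['time_s'],'tcp',np.round(s['tcp_pos'],1),'tool z',np.round(T[:,2],3),'yaw %.3f'%y0,'shift',np.round(d,1),'j7 %.2f'%s['joint_pos'][6],'open %.1f'%s['opening'],'F',np.round(s['ft_force'],1))
    if yaw is not None:
        w=(yaw-y0+np.pi/2)%np.pi-np.pi/2; print('turn about tool z: %.3f'%(-w))
E
python3 - <<'E'
from h import *
np.set_printoptions(precision=1,suppress=True)
C={n:cam(n)[1:] for n in('top','side')}
P={'drops':((294.8,220.6),(303.2,201.2)),'syrup':((334.4,220),(322.4,180.8)),'square':((368,218),(337.2,166)),'jar':((402.4,214),(350.4,155.2))}
for k,(a,b) in P.items():
    ra,rb=ray(*C['top'],*a),ray(*C['side'],*b); X=cross([ra,rb]); 
    print(k,X,'residual',np.linalg.norm(np.cross(X-ra[0],ra[1])))
# square's top edges at z=80
for p in ((440,100),(550,85),(445,215),(570,185)):
    print('sq',onz(*C['top'],265+p[0]/5,190+p[1]/5,79))
for p in ((45,88),(730,42),(55,270),(752,228)): print('alu corner',onz(*C['top'],265+p[0]/5,190+p[1]/5,7))
f=lambda x,y:(95+(x-300)/2.9,130+(y-325)/2.9)
for p in ((325,383),(697,342),(335,573),(717,530)): print('tray corner',onz(*C['top'],*f(*p),22))
# tray height: same corners in side view
for p in ((325,383),(697,342),(335,573),(717,530)): print(f(*p),[proj(*C['side'],onz(*C['top'],*f(*p),z)) for z in(0,22,44)])
E
```

```text
drops [480.4 -93.6  86.9] residual 0.3584521239286309
syrup [ 482.7 -180.9   99.9] residual 1.5344960393814815
square [ 487.1 -254.8  105.8] residual 1.5676299197876173
jar [ 496.9 -334.9   96.4] residual 0.481080199329632
sq [ 507.1 -228.1   79. ]
sq [ 514.4 -278.8   79. ]
sq [ 454.2 -228.7   79. ]
sq [ 468.3 -286.    79. ]
alu corner [521.3 -46.    7. ]
alu corner [ 546.7 -386.7    7. ]
alu corner [431.  -51.3   7. ]
alu corner [ 454.6 -392.     7. ]
tray corner [665.2 391.9  22. ]
tray corner [703.5  62.6  22. ]
tray corner [496.5 369.2  22. ]
tray corner [535.9  41.5  22. ]
(103.62068965517241, 150.0) [array([ 94.1, 303.5]), array([ 97.4, 295.7]), array([100.9, 287.7])]
(231.89655172413794, 135.86206896551724) [array([194.7, 219.7]), array([196.5, 214. ]), array([198.4, 208.1])]
(107.06896551724138, 215.51724137931035) [array([153.9, 340.3]), array([156.8, 331.4]), array([159.7, 322.4])]
(238.79310344827587, 200.68965517241378) [array([248.9, 244.9]), array([250.3, 238.6]), array([251.8, 232.1])]
```

Run:
```python
from h import *
go((480,-140,290),np.pi/2+0.074)
```

```text
t 0.2 tcp [ 207.7 -589.3  230.9] tool z [-0.     0.001 -1.   ] yaw 0.339 shift [ 406.2 -333.3  -58.9] j7 -0.05 open 85.1 F [ 0.7 -1.   0.7]
turn about tool z: -1.306
```

```bash
python3 -m handwheel '[[85,[34,-28,-6],[0,0,0]],[85,[34,-28,-6],[0,0,0]],[85,[34,-28,-6],[0,0,0]],[85,[34,-28,-6],[0,0,0]],[85,[34,-28,-6],[0,0,0]]]'
python3 -m handwheel '[[85,[34,-28,-6],[0,0,0]],[85,[34,-28,-6],[0,0,0]],[85,[34,-28,-6],[0,0,0]],[85,[34,-28,-6],[0,0,0]],[85,[34,-28,-6],[0,0,0]]]' >/dev/null
python3 -m handwheel '[[85,[34,-28,0],[0,0,0]],[85,[30,-25,0],[0,0,0]],[85,[0,0,0],[0,0,-0.14]],[85,[0,0,0],[0,0,-0.14]],[85,[0,0,0],[0,0,-0.14]]]' >/dev/null
python3 -m handwheel '[[85,[0,0,0],[0,0,-0.14]],[85,[0,0,0],[0,0,-0.14]],[85,[0,0,0],[0,0,-0.14]],[85,[0,0,0],[0,0,-0.14]],[85,[0,0,0],[0,0,-0.14]]]' >/dev/null
python3 -m handwheel '[[85,[0,0,0],[0,0,-0.14]],[85,[0,0,0],[0,0,-0.046]],[85,[0,0,0],[0,0,0]],[85,[0,0,0],[0,0,0]]]'
python3 - <<'E'
from h import *
go((480,-140,290),np.pi/2+0.074)
i,K,R,t=cam('wrist','w1.png'); print(-R.T@t,R[2])
E
```

```text
time_s: 0.7
tcp_pos: [322.1, -399.3, 261.5]
eef_rot: [3.097, 0.53, -0.0]
ft_force: [0.1, -1.2, 0.5]
opening: 85.1
finger_force: 0.0
time_s: 2.6
tcp_pos: [478.0, -141.2, 291.2]
eef_rot: [-2.14, -2.3, 0.0]
ft_force: [0.3, -0.4, 0.0]
opening: 85.1
finger_force: 0.0
t 2.6 tcp [ 478.  -141.2  291.2] tool z [-0.  0. -1.] yaw 1.643 shift [1.  2.1 1.2] j7 0.22 open 85.1 F [ 0.3 -0.4  0. ]
turn about tool z: -0.002
[472.57774712 -58.19683915 434.55520379] [ 0.02222334 -0.32670606 -0.94486468]
```

View pics/w1.png

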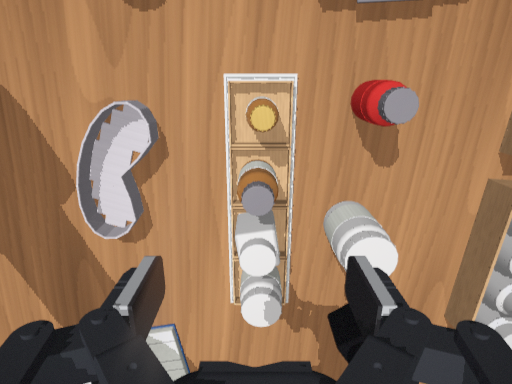

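The wrist view shows the caps of drops at (262,118), syrup at (258,198), square at (257,257) and jar at (261,306). I'll cross these rays with the top-view rays.

Run:
```python
from h import *
np.set_printoptions(precision=1,suppress=True)
C={n:cam(n)[1:] for n in('top','side','wrist')}
img=cv2.imread('pics/w1.png'); hsv=cv2.cvtColor(img,cv2.COLOR_BGR2HSV)
def blob(lo,hi,x0,y0,x1,y1):
    m=cv2.inRange(hsv,lo,hi); z=np.zeros_like(m); z[y0:y1,x0:x1]=m[y0:y1,x0:x1]
    c=max(cv2.findContours(z,0,1)[0],key=cv2.contourArea); return cv2.minEnclosingCircle(c)
print('yellow',blob((18,120,120),(35,255,255),240,95,285,140))
print('grey',blob((100,15,60),(140,110,170),235,178,285,222))
P={'drops':((294.8,220.6),(303.2,201.2),(262,118)),'syrup':((334.4,220),(322.4,180.8),(258,198)),'square':((368,218),(337.2,166),(257,257)),'jar':((402.4,214),(350.4,155.2),(261,306))}
for k,p in P.items():
    r=[ray(*C[n],*q) for n,q in zip(('top','side','wrist'),p)]
    print(k,cross(r),'top+wrist',cross([r[0],r[2]]),'side+wrist',cross(r[1:]),'top at nominal',onz(*C['top'],*p[0],{'drops':89.5,'syrup':103.5,'square':101.5,'jar':89.5}[k]), 'wrist same',onz(*C['wrist'],*p[2],{'drops':89.5,'syrup':103.5,'square':101.5,'jar':89.5}[k]))
for p in ((225,75),(297,75),(231,303),(289,303)): print('alu',onz(*C['wrist'],*p,7))
for p in ((237,212),(273,212),(240,252),(276,252)): print('sq?',onz(*C['wrist'],*p,79))
c=cv2.resize(img[140:330,200:330],None,fx=3,fy=3,interpolation=cv2.INTER_CUBIC); cv2.imwrite('pics/crop2.png',c)
```

```text
yellow ((262.92498779296875, 117.67500305175781), 13.675305366516113)
grey ((268.5, 186.5), 0.7072067856788635)
drops [481.4 -94.4  85.8] top+wrist [482.2 -94.8  78.8] side+wrist [482.1 -95.6  84.8] top at nominal [480.4 -93.2  89.5] wrist same [482.5 -94.7  89.5]
syrup [ 483.6 -181.1   99.2] top+wrist [ 483.8 -183.7   89.9] side+wrist [ 484.7 -180.9   99.2] top at nominal [ 481.  -181.1  103.5] wrist same [ 484.7 -179.2  103.5]
square [ 487.9 -254.3  104.6] top+wrist [ 488.5 -259.    92.3] side+wrist [ 488.3 -251.7  106.6] top at nominal [ 486.3 -256.6  101.5] wrist same [ 489.2 -253.9  101.5]
jar [ 498.4 -334.6   93.2] top+wrist [ 500.  -340.9   78.6] side+wrist [ 498.1 -330.4   96.4] top at nominal [ 497.4 -337.3   89.5] wrist same [ 500.4 -332.5   89.5]
alu [434.6 -54.3   7. ]
alu [524.3 -47.7   7. ]
alu [ 458.8 -395.9    7. ]
alu [ 551.2 -389.     7. ]
sq? [ 461.9 -207.8   79. ]
sq? [ 504.8 -204.6   79. ]
sq? [ 468.6 -261.5   79. ]
sq? [ 513.5 -258.2   79. ]
```

View pics/crop2.png

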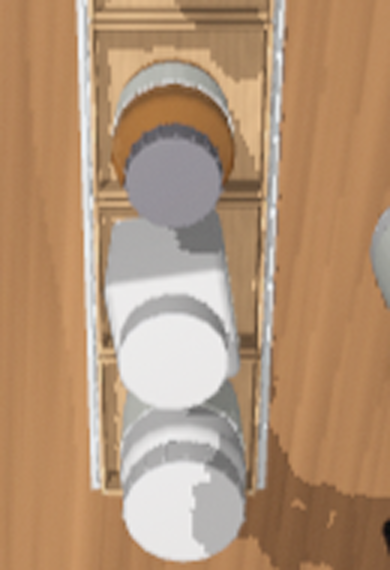

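Heights agree with the text. Square's near top edge runs from (236,236) to (276,229), so the bottle is turned a little. Drops first.

```bash
python3 -m handwheel '[[85,[23.4,3.7,0],[0,0,0]],[85,[23.4,3.7,40],[0,0,0]],[85,[0,0,45],[0,0,0]],[85,[0,0,45],[0,0,0]],[85,[0,0,30],[0,0,0]]]' >/dev/null
python3 -m handwheel '[[85,[0,0,0],[0,0,0]],[85,[0,0,0],[0,0,0]]]'
python3 - <<'E'
from h import *
go((482,-94,30),np.pi/2+0.074)
i,K,R,t=cam('wrist','w2.png')
for p in ((236,236),(276,229)): pass
E
cat > /dev/null
```

```text
time_s: 3.5
tcp_pos: [482.3, -93.8, 132.1]
eef_rot: [-2.138, -2.302, -0.0]
ft_force: [0.4, 0.5, 0.4]
opening: 85.4
finger_force: 0.0
t 3.5 tcp [482.3 -93.8 132.1] tool z [-0.  0. -1.] yaw 1.645 shift [ -0.3  -0.3 102.1] j7 0.01 open 85.4 F [0.4 0.5 0.4]
turn about tool z: -0.000
```

View pics/w2.png

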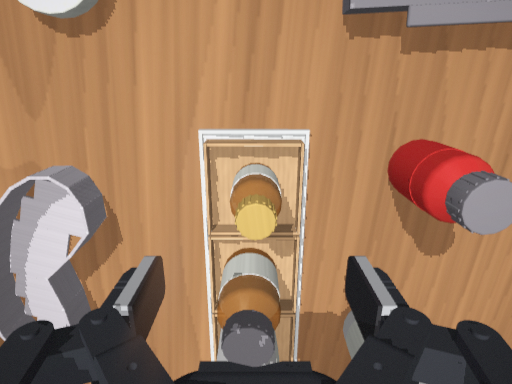

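Run:
```python
from h import *
np.set_printoptions(precision=1,suppress=True)
i,K,R,t=cam('wrist')
print('drops',onz(K,R,t,256,220,89.5),onz(K,R,t,256,220,86)); print('syrup',onz(K,R,t,248,338,103.5))
print('tcp px at z 89',proj(K,R,t,(482.3,-93.8,89.5)))
```

```text
drops [484.1 -94.1  89.5] [484.3 -95.7  86. ]
syrup [ 484.7 -174.9  103.5]
tcp px at z 89 [253.2 219.3]
```

```bash
python3 -m handwheel '[[85,[0,1,25],[0,0,0]],[85,[0,0,25],[0,0,0]],[85,[0,0,25],[0,0,0]],[85,[0,0,17],[0,0,0]],[85,[0,0,10],[0,0,0]]]' >/dev/null
python3 -m handwheel '[[60,[0,0,0],[0,0,0]],[50,[0,0,0],[0,0,0]],[42,[0,0,0],[0,0,0]],[34,[0,0,0],[0,0,0]],[25,[0,0,0],[0,0,0]]]'
python3 -m handwheel '[[25,[0,0,0],[0,0,0]],[25,[0,0,0],[0,0,0]],[25,[0,0,0],[0,0,0]],[25,[0,0,0],[0,0,0]],[25,[0,0,0],[0,0,0]]]'
```

```text
time_s: 4.6
tcp_pos: [483.7, -94.0, 30.6]
eef_rot: [2.137, 2.301, 0.001]
ft_force: [-3.7, 0.6, 15.1]
opening: 36.4
finger_force: 58.4
time_s: 5.1
tcp_pos: [483.7, -94.0, 30.6]
eef_rot: [2.137, 2.301, 0.001]
ft_force: [-3.2, 0.9, 15.3]
opening: 36.4
finger_force: 58.4
```

```bash
python3 -m handwheel '[[25,[0,0,-3],[0,0,0]],[25,[0,0,-6],[0,0,0]],[25,[0,0,-12],[0,0,0]],[25,[0,0,-20],[0,0,0]],[25,[0,0,-25],[0,0,0]]]'
python3 -m handwheel '[[25,[0,0,-20],[0,0,0]],[25,[0,0,-10],[0,0,0]],[25,[0,0,0],[0,0,0]],[25,[0,0,0],[0,0,0]]]'
python3 - <<'E'
from h import *
np.set_printoptions(precision=1,suppress=True)
ex=np.array([.9926,.1217]);ey=np.array([-.1217,.9926]);o=np.array([563.5,211.8])
for y in(123,41,-41,-123): print(y,o+y*ey)
go((*(o+123*ey),125),np.pi/2+0.122)
E
```

```text
time_s: 5.6
tcp_pos: [482.6, -93.7, 96.4]
eef_rot: [-2.137, -2.302, 0.0]
ft_force: [-0.6, -0.6, -1.1]
opening: 36.3
finger_force: 60.0
time_s: 6.0
tcp_pos: [482.7, -93.9, 124.9]
eef_rot: [-2.138, -2.302, 0.0]
ft_force: [-0.6, -0.0, -1.3]
opening: 36.2
finger_force: 60.1
123 [548.5 333.9]
41 [558.5 252.5]
-41 [568.5 171.1]
-123 [578.5  89.7]
t 6.0 tcp [482.7 -93.9 124.9] tool z [-0. -0. -1.] yaw 1.645 shift [421.8  97.2  -0.1] j7 -0.00 open 36.2 F [-0.6 -0.  -1.3]
turn about tool z: -0.048
```

```bash
python3 -m handwheel '[[25,[12,3,-6],[0,0,0]],[25,[25,5,-10],[0,0,0]],[25,[35,8,-14],[0,0,0]],[25,[38,9,-10],[0,0,0]],[25,[38,9,-5],[0,0,0]]]' >/dev/null
python3 -m handwheel '[[25,[38,9,0],[0,0,0]],[25,[38,9,0],[0,0,0]],[25,[25,6,0],[0,0,-0.024]],[25,[12,3,0],[0,0,-0.024]],[25,[0,0,0],[0,0,0]]]'
python3 - <<'E'
from h import *
np.set_printoptions(precision=1,suppress=True)
go((548.5,333.9,170),np.pi/2+0.122)
i,K,R,t=cam('wrist','w3.png'); print(-R.T@t)
E
```

```text
time_s: 7.0
tcp_pos: [523.6, 173.1, 169.8]
eef_rot: [-2.077, -2.356, 0.0]
ft_force: [0.1, -0.1, -1.3]
opening: 36.4
finger_force: 60.1
t 7.0 tcp [523.6 173.1 169.8] tool z [-0.  0. -1.] yaw 1.696 shift [156.5  44.8  -0.1] j7 -0.48 open 36.4 F [ 0.1 -0.1 -1.3]
turn about tool z: 0.004
[513.8 255.5 313.2]
```

View pics/w3.png

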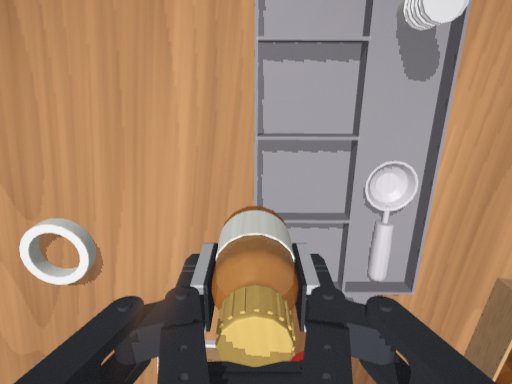

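The wrist view shows the tray's dividers at (256-368,39), (256-357,138) and (256-349,217). The cups are at (437,12). The bottle hangs upright in the pads.

Run:
```python
from h import *
np.set_printoptions(precision=1,suppress=True)
i,K,R,t=cam('wrist')
for p in ((257,39),(367,39),(257,138),(357,138),(257,217),(350,217)): print(p,onz(K,R,t,*p,22))
T=cam('top')[1:]; S=cam('side')[1:]
o=np.array([563.5,211.8,22]); ey=np.array([-.1217,.9926,0]); ex=np.array([.9926,.1217,0])
for y in (82,0,-82):
  print(y,[o+x*ex+y*ey for x in(-47.5,47.5)])
```

```text
(257, 39) [511.4 286.2  22. ]
(367, 39) [601.1 297.3  22. ]
(257, 138) [521.6 205.4  22. ]
(357, 138) [611.4 216.6  22. ]
(257, 217) [531.4 128.3  22. ]
(350, 217) [622.1 139.6  22. ]
82 [array([506.4, 287.4,  22. ]), array([600.7, 299. ,  22. ])]
0 [array([516.4, 206. ,  22. ]), array([610.6, 217.6,  22. ])]
-82 [array([526.3, 124.6,  22. ]), array([620.6, 136.2,  22. ])]
```

```bash
python3 -m handwheel '[[25,[12,4,0],[0,0,0]],[25,[28,8,0],[0,0,0]],[25,[38,11,0],[0,0,0]],[25,[38,11,0],[0,0,0]],[25,[28,9,0],[0,0,0]]]' >/dev/null
python3 -m handwheel '[[25,[12,4,8],[0,0,0]],[25,[0,0,20],[0,0,0]],[25,[0,0,30],[0,0,0]],[25,[0,0,30],[0,0,0]],[25,[0,0,20],[0,0,0]]]' >/dev/null
python3 -m handwheel '[[25,[0,0,12],[0,0,0]],[25,[0,0,5],[0,0,0]],[25,[0,0,0],[0,0,0]],[25,[0,0,0],[0,0,0]]]'
python3 - <<'E'
from h import *
go((550.5,333.9,28.5),np.pi/2+0.122)
i,K,R,t=cam('side','s4.png'); c=cv2.imread('pics/s4.png')[180:380,80:330]; cv2.imwrite('pics/s4c.png',cv2.resize(c,None,fx=3,fy=3))
E
```

```text
time_s: 8.6
tcp_pos: [552.4, 331.8, 46.3]
eef_rot: [2.082, 2.352, 0.002]
ft_force: [0.3, 0.1, -0.2]
opening: 36.2
finger_force: 60.1
t 8.6 tcp [552.4 331.8  46.3] tool z [ 0.001  0.001 -1.   ] yaw 1.693 shift [ 2.3 -1.7 17.8] j7 -0.80 open 36.2 F [ 0.3  0.1 -0.2]
turn about tool z: -0.000
```

View pics/s4c.png

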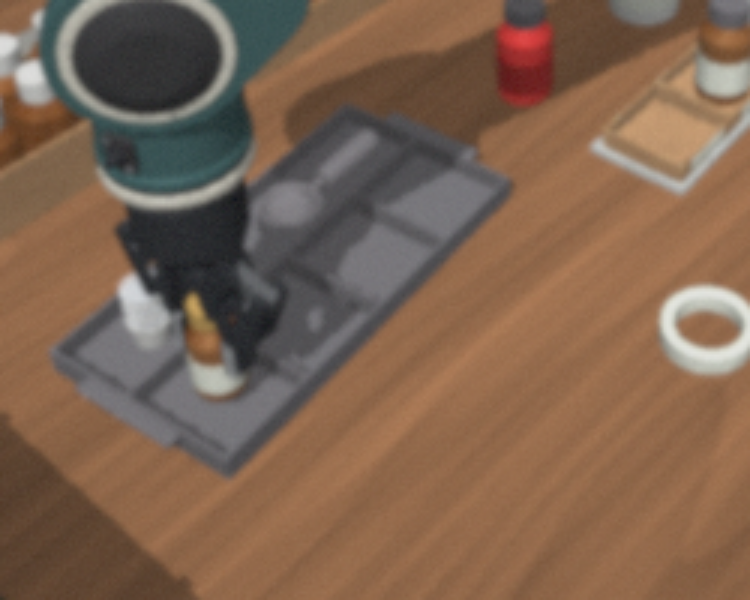

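The side view shows the bottle above the first compartment, with the cups clear behind it at (145,310) in the crop. I'll lower it onto the floor and release.

```bash
python3 -m handwheel '[[25,[2,-2,8],[0,0,0]],[25,[0,0,5],[0,0,0]],[25,[0,0,3],[0,0,0]],[25,[0,0,1.5],[0,0,0]],[25,[0,0,0],[0,0,0]]]'
python3 -m handwheel '[[25,[0,0,0.5],[0,0,0]],[38,[0,0,0],[0,0,0]],[42,[0,0,0],[0,0,0]],[50,[0,0,0],[0,0,0]],[56,[0,0,0],[0,0,0]]]'
python3 -m handwheel '[[56,[0,0,0],[0,0,0]],[56,[0,0,0],[0,0,0]]]'
python3 -m handwheel '[[56,[0,0,-8],[0,0,0]],[56,[0,0,-20],[0,0,0]],[56,[0,0,-30],[0,0,0]],[56,[0,0,-40],[0,0,0]],[56,[0,0,-40],[0,0,0]]]'
python3 - <<'E'
from h import *
go((484.5,-180,175),np.pi/2+0.074)
i,K,R,t=cam('wrist','w5.png')
E
```

```text
time_s: 9.15
tcp_pos: [549.5, 333.3, 28.2]
eef_rot: [2.082, 2.353, -0.001]
ft_force: [-5.0, -2.6, 10.2]
opening: 36.6
finger_force: 61.3
time_s: 9.65
tcp_pos: [549.7, 333.3, 27.2]
eef_rot: [-2.082, -2.353, 0.0]
ft_force: [0.3, 0.1, -0.9]
opening: 56.1
finger_force: 0.0
time_s: 9.85
tcp_pos: [549.7, 333.3, 27.2]
eef_rot: [-2.082, -2.353, 0.0]
ft_force: [-0.1, 1.0, -0.0]
opening: 55.8
finger_force: 0.0
time_s: 10.35
tcp_pos: [549.4, 333.3, 167.2]
eef_rot: [-2.081, -2.353, 0.0]
ft_force: [0.1, -0.3, -0.8]
opening: 56.1
finger_force: 0.0
t 10.3 tcp [549.4 333.3 167.2] tool z [-0.  0. -1.] yaw 1.693 shift [-501.5 -127.    -7.8] j7 -0.74 open 56.1 F [ 0.1 -0.3 -0.8]
turn about tool z: 0.048
```

View pics/w5.png

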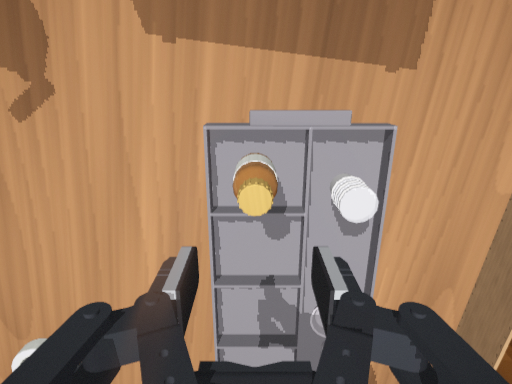

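Drops stands upright in compartment 1 with its cap at (256,199), and the cups at (356,200) are still upright. Syrup is next.

```bash
python3 -m handwheel '[[70,[-20,-5,0],[0,0,0]],[85,[-42,-11,-8],[0,0,0]],[85,[-42,-11,0],[0,0,0]],[85,[-42,-11,0],[0,0,0]],[85,[-42,-11,0],[0,0,0]]]' >/dev/null
python3 -m handwheel '[[85,[-42,-11,0],[0,0,0]],[85,[-42,-11,0],[0,0,0]],[85,[-42,-11,0],[0,0,0]],[85,[-42,-11,0],[0,0,0]],[85,[-42,-11,0],[0,0,0]]]' >/dev/null
python3 -m handwheel '[[85,[-42,-10,0],[0,0,0]],[85,[-40,-8,0],[0,0,0]],[85,[-20,-4,0],[0,0,0.048]],[85,[0,0,0],[0,0,0]],[85,[0,0,0],[0,0,0]]]'
python3 - <<'E'
from h import *
np.set_printoptions(precision=1,suppress=True)
go((484.5,-178,125),np.pi/2+0.074)
i,K,R,t=cam('wrist','w6.png')
print(proj(K,R,t,(484.5,-178,103.5)))
for p in ((484,-178,103.5),(488,-255,101.5)): 
  u,v=proj(K,R,t,p); print(u,v)
E
```

```text
time_s: 11.9
tcp_pos: [485.6, -177.8, 173.5]
eef_rot: [2.138, 2.302, 0.001]
ft_force: [-0.4, 0.3, 0.1]
opening: 85.4
finger_force: 0.0
t 11.9 tcp [ 485.6 -177.8  173.5] tool z [ 0.  0. -1.] yaw 1.645 shift [-0.2 -1.1 48.5] j7 0.20 open 85.4 F [-0.4  0.3  0.1]
turn about tool z: -0.000
[252.7 204.5]
251.96783412457768 204.49176501537056
250.1269332793609 293.8897360084948
```

View pics/w6.png

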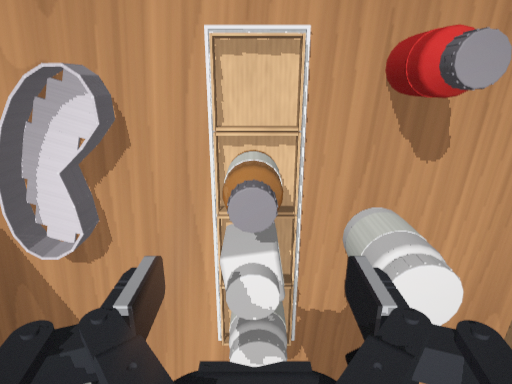

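```bash
python3 -m handwheel '[[85,[0,-0.5,30],[0,0,0]],[85,[0,0,40],[0,0,0]],[85,[0,0,35],[0,0,0]],[85,[0,0,20],[0,0,0]],[85,[0,0,11],[0,0,0]]]' >/dev/null
python3 -m handwheel '[[85,[0,0,0],[0,0,0]],[70,[0,0,0],[0,0,0]],[60,[0,0,0],[0,0,0]],[50,[0,0,0],[0,0,0]],[38,[0,0,0],[0,0,0]]]'
python3 -m handwheel '[[38,[0,0,0],[0,0,0]],[38,[0,0,0],[0,0,0]],[38,[0,0,0],[0,0,0]],[38,[0,0,0],[0,0,0]]]'
python3 -m handwheel '[[38,[0,0,-3],[0,0,0]],[38,[0,0,-6],[0,0,0]],[38,[0,0,-12],[0,0,0]],[38,[0,0,-20],[0,0,0]],[38,[0,0,-25],[0,0,0]]]' >/dev/null
python3 -m handwheel '[[38,[0,0,-30],[0,0,0]],[38,[0,0,-15],[0,0,0]],[38,[0,0,-5],[0,0,0]],[38,[0,0,0],[0,0,0]],[38,[0,0,0],[0,0,0]]]'
python3 - <<'E'
from h import *
go((560.5,252.5,150),np.pi/2+0.122)
E
```

```text
time_s: 12.95
tcp_pos: [485.4, -178.6, 38.5]
eef_rot: [2.137, 2.301, 0.0]
ft_force: [-4.4, 0.8, 14.7]
opening: 48.6
finger_force: 59.6
time_s: 13.35
tcp_pos: [485.4, -178.6, 38.5]
eef_rot: [2.137, 2.301, 0.0]
ft_force: [-5.6, 0.4, 14.6]
opening: 48.5
finger_force: 59.7
time_s: 14.35
tcp_pos: [484.5, -178.3, 152.7]
eef_rot: [-2.137, -2.301, 0.001]
ft_force: [0.7, 0.2, -3.0]
opening: 48.6
finger_force: 62.4
t 14.3 tcp [ 484.5 -178.3  152.7] tool z [-0.001  0.    -1.   ] yaw 1.645 shift [424.  107.6   2.8] j7 0.18 open 48.6 F [ 0.7  0.2 -3. ]
turn about tool z: -0.048
```

```bash
python3 -m handwheel '[[38,[12,3,0],[0,0,0]],[38,[25,6,0],[0,0,0]],[38,[36,9,0],[0,0,0]],[38,[40,10,0],[0,0,0]],[38,[40,10,0],[0,0,0]]]' >/dev/null
python3 -m handwheel '[[38,[40,10,0],[0,0,0]],[38,[40,10,0],[0,0,0]],[38,[40,10,0],[0,0,0]],[38,[40,10,0],[0,0,0]],[38,[40,10,0],[0,0,0]]]' >/dev/null
python3 -m handwheel '[[38,[36,9,0],[0,0,0]],[38,[23,7,0],[0,0,-0.024]],[38,[12,4,0],[0,0,-0.024]],[38,[0,0,10],[0,0,0]],[38,[0,0,0],[0,0,0]]]'
python3 - <<'E'
from h import *
go((560.5,252.5,36),np.pi/2+0.122)
E
```

```text
time_s: 15.85
tcp_pos: [560.1, 251.3, 141.3]
eef_rot: [-2.082, -2.351, 0.005]
ft_force: [-0.2, -0.5, -2.2]
opening: 48.6
finger_force: 62.4
t 15.8 tcp [560.1 251.3 141.3] tool z [-0.003 -0.001 -1.   ] yaw 1.692 shift [  1.2   0.8 105.3] j7 -0.63 open 48.6 F [-0.2 -0.5 -2.2]
turn about tool z: -0.001
```

```bash
python3 -m handwheel '[[38,[1,1,15],[0,0,0]],[38,[0,0,30],[0,0,0]],[38,[0,0,25],[0,0,0]],[38,[0,0,15],[0,0,0]],[38,[0,0,10],[0,0,0]]]' >/dev/null
python3 -m handwheel '[[38,[0,0,4],[0,0,0]],[38,[0,0,3],[0,0,0]],[38,[0,0,1.5],[0,0,0]],[38,[0,0,0],[0,0,0]]]'
python3 - <<'E'
from h import *
go((560.5,252.5,36),np.pi/2+0.122)
E
```

```text
time_s: 16.75
tcp_pos: [562.2, 253.8, 40.3]
eef_rot: [2.082, 2.352, 0.001]
ft_force: [0.1, -0.1, -3.0]
opening: 48.7
finger_force: 62.4
t 16.8 tcp [562.2 253.8  40.3] tool z [ 0.001  0.    -1.   ] yaw 1.693 shift [-1.1 -1.8  4.3] j7 -0.69 open 48.7 F [ 0.1 -0.1 -3. ]
turn about tool z: -0.000
```

```bash
python3 -m handwheel '[[38,[-1,-1,2],[0,0,0]],[38,[0,0,1.5],[0,0,0]],[38,[0,0,1],[0,0,0]],[38,[0,0,0],[0,0,0]],[38,[0,0,0],[0,0,0]]]'
python3 -m handwheel '[[38,[0,0,0.5],[0,0,0]],[50,[0,0,0],[0,0,0]],[55,[0,0,0],[0,0,0]],[62,[0,0,0],[0,0,0]],[68,[0,0,0],[0,0,0]]]'
python3 -m handwheel '[[68,[0,0,0],[0,0,0]],[68,[0,0,0],[0,0,0]]]'
python3 -m handwheel '[[68,[0,0,-8],[0,0,0]],[68,[0,0,-20],[0,0,0]],[68,[0,0,-30],[0,0,0]],[68,[0,0,-40],[0,0,0]],[68,[0,0,-40],[0,0,0]]]' >/dev/null
python3 - <<'E'
from h import *
go((489,-254,175),np.pi/2+0.074)
T=cam('wrist')[1:]
# yaw of the square bottle from the first wrist view's geometry is redone closer
E
```

```text
time_s: 17.25
tcp_pos: [561.1, 252.6, 36.1]
eef_rot: [2.082, 2.352, 0.0]
ft_force: [-4.6, -3.1, 12.6]
opening: 48.4
finger_force: 63.8
time_s: 17.75
tcp_pos: [561.1, 252.6, 34.8]
eef_rot: [-2.082, -2.353, -0.0]
ft_force: [0.0, -0.6, -0.1]
opening: 67.9
finger_force: 0.0
time_s: 17.95
tcp_pos: [561.0, 252.6, 34.7]
eef_rot: [-2.082, -2.353, 0.0]
ft_force: [-0.6, 0.3, -0.5]
opening: 68.1
finger_force: 0.0
t 18.4 tcp [560.7 252.6 174.7] tool z [-0.  0. -1.] yaw 1.693 shift [-4.940e+02 -1.329e+02 -4.000e-01] j7 -0.61 open 68.0 F [-0.  -0.9 -0.7]
turn about tool z: 0.048
```

```bash
python3 -m handwheel '[[85,[-20,-5,0],[0,0,0]],[85,[-42,-11,-10],[0,0,0]],[85,[-42,-11,0],[0,0,0]],[85,[-42,-11,0],[0,0,0]],[85,[-42,-11,0],[0,0,0]]]' >/dev/null
python3 -m handwheel '[[85,[-42,-11,0],[0,0,0]],[85,[-42,-11,0],[0,0,0]],[85,[-42,-11,0],[0,0,0]],[85,[-42,-11,0],[0,0,0]],[85,[-42,-11,0],[0,0,0]]]' >/dev/null
python3 -m handwheel '[[85,[-42,-12,0],[0,0,0]],[85,[-36,-11,0],[0,0,0]],[85,[-18,-6,0],[0,0,0.048]],[85,[0,0,0],[0,0,0]],[85,[0,0,0],[0,0,0]]]'
python3 - <<'E'
from h import *
np.set_printoptions(precision=1,suppress=True)
go((489,-254,125),np.pi/2+0.074)
i,K,R,t=cam('wrist','w7.png'); print(proj(K,R,t,(489,-254,101.5)))
E
```

```text
time_s: 20.0
tcp_pos: [489.4, -253.2, 182.9]
eef_rot: [-2.138, -2.302, -0.001]
ft_force: [0.4, 1.4, -0.8]
opening: 85.0
finger_force: 0.0
t 20.0 tcp [ 489.4 -253.2  182.9] tool z [ 0.  0. -1.] yaw 1.645 shift [-0.8 -0.4 57.9] j7 0.33 open 85.0 F [ 0.4  1.4 -0.8]
turn about tool z: 0.000
[253.7 199.8]
```

View pics/w7.png

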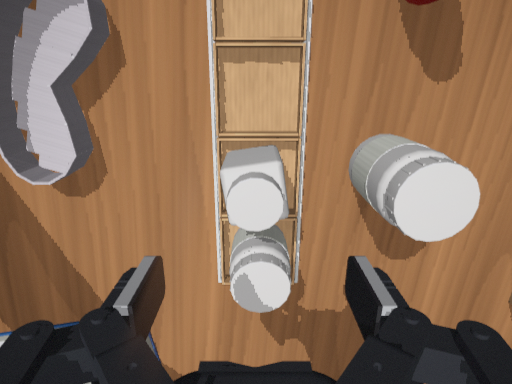

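The cap of the square bottle is at (254,201), as predicted, and the jar's is at (261,285). The white look-alike is to the right with its base edge near (352,170). I'll enlarge to read the turn of the square bottle.

Run:
```python
from h import *
np.set_printoptions(precision=1,suppress=True)
i,K,R,t=cam('wrist')
g=cv2.imread('pics/w7.png')
c=cv2.resize(g[130:320,205:305],None,fx=3,fy=3,interpolation=cv2.INTER_CUBIC)
d=cv2.resize(g[135:240,210:300],None,fx=5,fy=5,interpolation=cv2.INTER_CUBIC)
o=np.zeros((580,760,3),np.uint8); o[:570,:300]=c; o[:525,305:755]=d; cv2.imwrite('pics/crop7.png',o)
print('lookalike base',onz(K,R,t,352,165,0),'top left edge',[onz(K,R,t,388,200,z) for z in(90,120,140)])
print('jar',onz(K,R,t,261,285,89.5))
```

```text
lookalike base [ 591.  -244.9    0. ] top left edge [array([ 594.5, -249.9,   90. ]), array([ 580.4, -239.8,  120. ]), array([ 571.1, -233. ,  140. ])]
jar [ 501.7 -336.    89.5]
```

View pics/crop7.png

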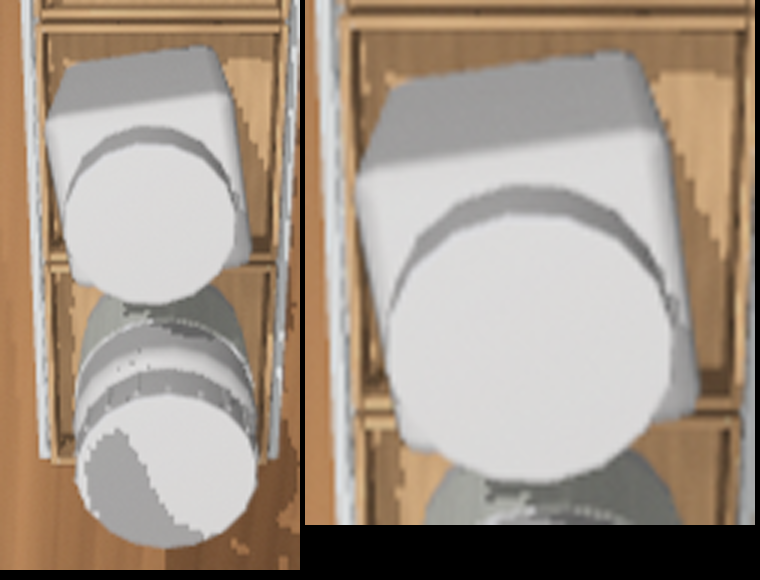

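Run:
```python
from h import *
np.set_printoptions(precision=1,suppress=True)
i,K,R,t=cam('wrist')
P=[onz(K,R,t,*p,79.5) for p in((220.6,171),(281,161),(231,223),(288,214))]
print(P)
a=P[1]-P[0];b=P[0]-P[2];c=P[1]-P[3];d=P[3]-P[2]
print('far edge',np.arctan2(a[1],a[0]),'near edge',np.arctan2(d[1],d[0]),'left',np.arctan2(-b[0],b[1]),'right',np.arctan2(-c[0],c[1]),'centre',np.mean(P,0))
```

```text
[array([ 461.8, -239.2,   79.5]), array([ 508.8, -227.4,   79.5]), array([ 472.4, -283.7,   79.5]), array([ 519.2, -271.9,   79.5])]
far edge 0.24499368287540457 near edge 0.24694316864927757 left 0.23344381842306672 right 0.23063510378554125 centre [ 490.5 -255.6   79.5]
```

```bash
python3 -m handwheel '[[85,[-2,0.5,10],[0,0,-0.083]],[85,[0,0,30],[0,0,-0.083]],[85,[0,0,35],[0,0,0]],[85,[0,0,35],[0,0,0]],[85,[0,0,20],[0,0,0]]]' >/dev/null
python3 -m handwheel '[[85,[0,0,11],[0,0,0]],[80,[0,0,0],[0,0,0]],[70,[0,0,0],[0,0,0]],[60,[0,0,0],[0,0,0]],[52,[0,0,0],[0,0,0]]]'
python3 -m handwheel '[[42,[0,0,0],[0,0,0]],[42,[0,0,0],[0,0,0]],[42,[0,0,0],[0,0,0]],[42,[0,0,0],[0,0,0]],[42,[0,0,0],[0,0,0]]]'
python3 -m handwheel '[[42,[0,0,-3],[0,0,0]],[42,[0,0,-6],[0,0,0]],[42,[0,0,-12],[0,0,0]],[42,[0,0,-20],[0,0,0]],[42,[0,0,-25],[0,0,0]]]' >/dev/null
python3 -m handwheel '[[42,[0,0,-30],[0,0,0]],[42,[0,0,-15],[0,0,0]],[42,[0,0,-5],[0,0,0]],[42,[0,0,0],[0,0,0]],[42,[0,0,0],[0,0,0]]]'
python3 - <<'E'
from h import *
go((570.5,171.1,150),np.pi/2+0.122)
E
```

```text
time_s: 21.15
tcp_pos: [490.2, -256.2, 42.8]
eef_rot: [1.939, 2.47, 0.0]
ft_force: [0.7, -0.1, 4.9]
opening: 52.4
finger_force: 3.5
time_s: 21.65
tcp_pos: [490.3, -256.3, 43.0]
eef_rot: [1.939, 2.47, -0.0]
ft_force: [-3.0, 0.9, 12.1]
opening: 51.5
finger_force: 62.1
time_s: 22.65
tcp_pos: [489.2, -255.8, 156.8]
eef_rot: [-1.939, -2.47, 0.0]
ft_force: [-1.0, 0.4, -1.9]
opening: 51.2
finger_force: 62.6
t 22.6 tcp [ 489.2 -255.8  156.8] tool z [-0.001  0.001 -1.   ] yaw 1.811 shift [395.3 180.4   7. ] j7 0.47 open 51.2 F [-1.   0.4 -1.9]
turn about tool z: 0.118
```

```bash
python3 -m handwheel '[[42,[12,5,0],[0,0,0]],[42,[25,11,0],[0,0,0]],[42,[36,17,0],[0,0,0]],[42,[38,18,0],[0,0,0]],[42,[38,18,0],[0,0,0]]]' >/dev/null
python3 -m handwheel '[[42,[38,18,0],[0,0,0]],[42,[38,18,0],[0,0,0]],[42,[38,18,0],[0,0,0]],[42,[38,18,0],[0,0,0]],[42,[38,16,0],[0,0,0]]]' >/dev/null
python3 -m handwheel '[[42,[34,14,0],[0,0,0]],[42,[22,9,0],[0,0,0.059]],[42,[0,0,0],[0,0,0.059]],[42,[0,0,10],[0,0,0]],[42,[0,0,0],[0,0,0]]]'
python3 - <<'E'
from h import *
go((570.5,171.1,40.5),np.pi/2+0.122)
E
```

```text
time_s: 24.15
tcp_pos: [569.5, 170.3, 145.7]
eef_rot: [-2.079, -2.354, 0.004]
ft_force: [-0.8, -0.8, -1.3]
opening: 51.1
finger_force: 62.6
t 24.1 tcp [569.5 170.3 145.7] tool z [-0.003 -0.001 -1.   ] yaw 1.695 shift [  0.7   1.4 105.2] j7 -0.47 open 51.1 F [-0.8 -0.8 -1.3]
turn about tool z: 0.002
```

```bash
python3 -m handwheel '[[42,[0,0,15],[0,0,0]],[42,[0,0,30],[0,0,0]],[42,[0,0,28],[0,0,0]],[42,[0,0,15],[0,0,0]],[42,[0,0,8],[0,0,0]]]' >/dev/null
python3 -m handwheel '[[42,[0,0,2],[0,0,0]],[42,[0,0,1],[0,0,0]],[42,[0,0,0],[0,0,0]],[42,[0,0,0],[0,0,0]]]'
python3 - <<'E'
from h import *
go((570.5,171.1,40.5),np.pi/2+0.122)
E
```

```text
time_s: 25.05
tcp_pos: [571.2, 170.7, 49.6]
eef_rot: [2.081, 2.352, 0.002]
ft_force: [-0.4, 0.8, -0.7]
opening: 51.7
finger_force: 62.7
t 25.1 tcp [571.2 170.7  49.6] tool z [ 0.001  0.    -1.   ] yaw 1.693 shift [ 0.5 -0.6  9.1] j7 -0.54 open 51.7 F [-0.4  0.8 -0.7]
turn about tool z: -0.000
```

```bash
python3 -m handwheel '[[42,[0,0,5],[0,0,0]],[42,[0,0,2],[0,0,0]],[42,[0,0,1.5],[0,0,0]],[42,[0,0,0.8],[0,0,0]],[42,[0,0,0],[0,0,0]]]'
python3 -m handwheel '[[42,[0,0,0.4],[0,0,0]],[54,[0,0,0],[0,0,0]],[58,[0,0,0],[0,0,0]],[65,[0,0,0],[0,0,0]],[70,[0,0,0],[0,0,0]]]'
python3 -m handwheel '[[70,[0,0,0],[0,0,0]],[70,[0,0,0],[0,0,0]]]'
python3 -m handwheel '[[70,[0,0,-8],[0,0,0]],[70,[0,0,-20],[0,0,0]],[70,[0,0,-30],[0,0,0]],[70,[0,0,-40],[0,0,0]],[70,[0,0,-40],[0,0,0]]]' >/dev/null
python3 - <<'E'
from h import *
go((500,-336,175),np.pi/2+0.074)
E
```

```text
time_s: 25.55
tcp_pos: [570.7, 170.6, 40.5]
eef_rot: [2.082, 2.352, -0.001]
ft_force: [-9.9, -4.4, 22.9]
opening: 51.2
finger_force: 65.3
time_s: 26.05
tcp_pos: [570.7, 170.6, 38.9]
eef_rot: [-2.082, -2.353, 0.0]
ft_force: [-0.4, -1.2, 0.0]
opening: 70.0
finger_force: 0.0
time_s: 26.25
tcp_pos: [570.7, 170.6, 39.0]
eef_rot: [-2.082, -2.353, 0.0]
ft_force: [-0.2, -0.8, -0.1]
opening: 69.9
finger_force: 0.0
t 26.8 tcp [570.4 170.6 179. ] tool z [-0.  0. -1.] yaw 1.693 shift [-494.3 -131.7    3.9] j7 -0.46 open 69.8 F [ 1.5 -0.8 -0.3]
turn about tool z: 0.048
```

```bash
python3 -m handwheel '[[85,[-20,-5,0],[0,0,0]],[85,[-42,-11,0],[0,0,0]],[85,[-42,-11,0],[0,0,0]],[85,[-42,-11,0],[0,0,0]],[85,[-42,-11,0],[0,0,0]]]' >/dev/null
python3 -m handwheel '[[85,[-42,-11,0],[0,0,0]],[85,[-42,-11,0],[0,0,0]],[85,[-42,-11,0],[0,0,0]],[85,[-42,-11,0],[0,0,0]],[85,[-42,-11,0],[0,0,0]]]' >/dev/null
python3 -m handwheel '[[85,[-42,-12,0],[0,0,0]],[85,[-36,-11,0],[0,0,0]],[85,[-18,-5,0],[0,0,0.048]],[85,[0,0,0],[0,0,0]],[85,[0,0,0],[0,0,0]]]'
python3 - <<'E'
from h import *
np.set_printoptions(precision=1,suppress=True)
go((500,-335,33),np.pi/2+0.074)
i,K,R,t=cam('wrist','w8.png'); print(proj(K,R,t,(500,-335,89.5)))
E
```

```text
time_s: 28.25
tcp_pos: [500.1, -335.0, 177.3]
eef_rot: [-2.137, -2.302, -0.001]
ft_force: [0.6, 0.6, 0.2]
opening: 85.4
finger_force: 0.0
t 28.2 tcp [ 500.1 -335.   177.3] tool z [ 0.  0. -1.] yaw 1.645 shift [ -0.1  -0.2 144.3] j7 0.44 open 85.4 F [0.6 0.6 0.2]
turn about tool z: 0.000
[254.1 195.9]
```

View pics/w8.png

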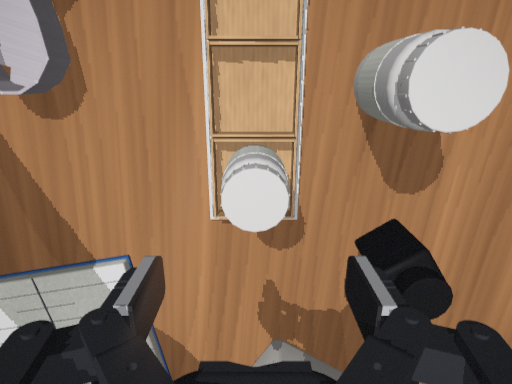

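The jar's cap is at (255,196), as predicted. The black look-alike is to the right, its nearest corner near (357,240), so I'll check the clearance before descending.

Run:
```python
from h import *
np.set_printoptions(precision=1,suppress=True)
i,K,R,t=cam('wrist')
print([onz(K,R,t,*p,0) for p in((357,240),(393,222))],[onz(K,R,t,*p,74) for p in((357,255),(357,240),(350,285))], onz(K,R,t,402,300,96))
print([onz(*cam('top')[1:],*p,0) for p in((408,158),(418,168))])
```

```text
[array([ 620.5, -409.8,    0. ]), array([ 655.7, -385.2,    0. ])] [array([ 594. , -387.7,   74. ]), array([ 591.4, -373.3,   74. ]), array([ 593.3, -418.5,   74. ])] [ 630.3 -414.9   96. ]
[array([ 652.3, -387.4,    0. ]), array([ 626.2, -411.1,    0. ])]
```

```bash
python3 -m handwheel '[[85,[0,0,30],[0,0,0]],[85,[0,0,40],[0,0,0]],[85,[0,0,35],[0,0,0]],[85,[0,0,20],[0,0,0]],[85,[0,0,13],[0,0,0]]]' >/dev/null
python3 -m handwheel '[[85,[0,0,4],[0,0,0]],[80,[0,0,0],[0,0,0]],[70,[0,0,0],[0,0,0]],[60,[0,0,0],[0,0,0]],[50,[0,0,0],[0,0,0]]]'
python3 -m handwheel '[[46,[0,0,0],[0,0,0]],[46,[0,0,0],[0,0,0]],[46,[0,0,0],[0,0,0]],[46,[0,0,0],[0,0,0]],[46,[0,0,0],[0,0,0]]]'
python3 -m handwheel '[[46,[0,0,-3],[0,0,0]],[46,[0,0,-6],[0,0,0]],[46,[0,0,-12],[0,0,0]],[46,[0,0,-20],[0,0,0]],[46,[0,0,-25],[0,0,0]]]' >/dev/null
python3 -m handwheel '[[46,[0,0,-30],[0,0,0]],[46,[0,0,-15],[0,0,0]],[46,[0,0,-5],[0,0,0]],[46,[0,0,0],[0,0,0]],[46,[0,0,0],[0,0,0]]]'
python3 - <<'E'
from h import *
go((580.5,89.7,150),np.pi/2+0.122)
E
```

```text
time_s: 29.45
tcp_pos: [500.3, -336.2, 36.5]
eef_rot: [2.137, 2.301, 0.0]
ft_force: [-1.5, 1.3, 9.6]
opening: 56.3
finger_force: 62.6
time_s: 29.95
tcp_pos: [500.3, -336.2, 36.5]
eef_rot: [2.137, 2.301, 0.0]
ft_force: [-2.9, 2.1, 12.1]
opening: 56.2
finger_force: 62.9
time_s: 30.95
tcp_pos: [499.3, -335.6, 149.9]
eef_rot: [-2.137, -2.301, 0.0]
ft_force: [-0.1, 0.2, -1.8]
opening: 56.2
finger_force: 63.9
t 30.9 tcp [ 499.3 -335.6  149.9] tool z [-0.001  0.001 -1.   ] yaw 1.645 shift [4.181e+02 1.124e+02 2.000e-01] j7 0.43 open 56.2 F [-0.1  0.2 -1.8]
turn about tool z: -0.048
```

```bash
python3 -m handwheel '[[46,[12,3,0],[0,0,0]],[46,[25,6,0],[0,0,0]],[46,[36,9,0],[0,0,0]],[46,[40,11,0],[0,0,0]],[46,[40,11,0],[0,0,0]]]' >/dev/null
python3 -m handwheel '[[46,[40,11,0],[0,0,0]],[46,[40,11,0],[0,0,0]],[46,[40,11,0],[0,0,0]],[46,[40,11,0],[0,0,0]],[46,[38,11,0],[0,0,0]]]' >/dev/null
python3 -m handwheel '[[46,[34,9,0],[0,0,0]],[46,[22,6,0],[0,0,-0.024]],[46,[11,3,0],[0,0,-0.024]],[46,[0,0,5],[0,0,0]],[46,[0,0,0],[0,0,0]]]'
python3 - <<'E'
from h import *
go((580.5,89.7,34),np.pi/2+0.122)
E
```

```text
time_s: 32.45
tcp_pos: [580.6, 88.2, 144.9]
eef_rot: [-2.083, -2.351, 0.003]
ft_force: [1.0, 0.0, -1.3]
opening: 56.2
finger_force: 63.9
t 32.5 tcp [580.6  88.2 144.9] tool z [-0.002 -0.001 -1.   ] yaw 1.692 shift [  1.5   0.2 110.9] j7 -0.32 open 56.2 F [ 1.   0.  -1.3]
turn about tool z: -0.001
```

```bash
python3 -m handwheel '[[46,[1,0,15],[0,0,0]],[46,[0,0,30],[0,0,0]],[46,[0,0,30],[0,0,0]],[46,[0,0,18],[0,0,0]],[46,[0,0,8],[0,0,0]]]' >/dev/null
python3 -m handwheel '[[46,[0,0,3],[0,0,0]],[46,[0,0,1],[0,0,0]],[46,[0,0,0],[0,0,0]],[46,[0,0,0],[0,0,0]]]'
python3 - <<'E'
from h import *
go((580.5,89.7,34),np.pi/2+0.122)
E
```

```text
time_s: 33.35
tcp_pos: [581.6, 90.4, 41.8]
eef_rot: [2.082, 2.352, 0.001]
ft_force: [-1.0, -0.4, -0.6]
opening: 56.0
finger_force: 64.0
t 33.4 tcp [581.6  90.4  41.8] tool z [ 0.001  0.    -1.   ] yaw 1.693 shift [-0.6 -1.2  7.8] j7 -0.40 open 56.0 F [-1.  -0.4 -0.6]
turn about tool z: -0.000
```

```bash
python3 -m handwheel '[[46,[0,0,4],[0,0,0]],[46,[0,0,2],[0,0,0]],[46,[0,0,1.2],[0,0,0]],[46,[0,0,0.6],[0,0,0]],[46,[0,0,0],[0,0,0]]]'
python3 -m handwheel '[[46,[0,0,0.3],[0,0,0]],[58,[0,0,0],[0,0,0]],[62,[0,0,0],[0,0,0]],[68,[0,0,0],[0,0,0]],[75,[0,0,0],[0,0,0]]]'
python3 -m handwheel '[[75,[0,0,0],[0,0,0]],[75,[0,0,0],[0,0,0]]]'
python3 -m handwheel '[[75,[0,0,-8],[0,0,0]],[75,[0,0,-20],[0,0,0]],[75,[0,0,-30],[0,0,0]],[75,[0,0,-40],[0,0,0]],[75,[0,0,-40],[0,0,0]]]' >/dev/null
python3 -m handwheel '[[75,[-30,0,-30],[0,0,0]],[75,[-40,0,0],[0,0,0]],[75,[-40,0,0],[0,0,0]],[75,[0,0,0],[0,0,0]],[75,[0,0,0],[0,0,0]]]'
python3 - <<'E'
from h import *
a=cam('wrist')[0]; b=cam('side')[0]; b=cv2.resize(b[190:350,80:290],(420,320)); 
c=np.zeros((384,780,3),np.uint8); c[:, :360]=a[:,120:480]; c[:320,360:]=b
cv2.imwrite('pics/f.png',c[:,:,::-1])
E
```

```text
time_s: 33.85
tcp_pos: [581.2, 90.4, 34.0]
eef_rot: [2.082, 2.353, -0.001]
ft_force: [-6.8, -1.1, 14.7]
opening: 55.8
finger_force: 65.9
time_s: 34.35
tcp_pos: [581.2, 90.4, 32.9]
eef_rot: [-2.082, -2.353, 0.0]
ft_force: [-0.6, 0.3, 0.2]
opening: 74.9
finger_force: 0.0
time_s: 34.55
tcp_pos: [581.2, 90.4, 32.9]
eef_rot: [-2.082, -2.353, 0.0]
ft_force: [0.3, 0.0, 0.8]
opening: 75.4
finger_force: 0.0
time_s: 35.55
tcp_pos: [594.6, -19.5, 201.4]
eef_rot: [2.084, 2.351, 0.0]
ft_force: [0.1, 0.7, -0.1]
opening: 74.9
finger_force: 0.0
```

View pics/f.png

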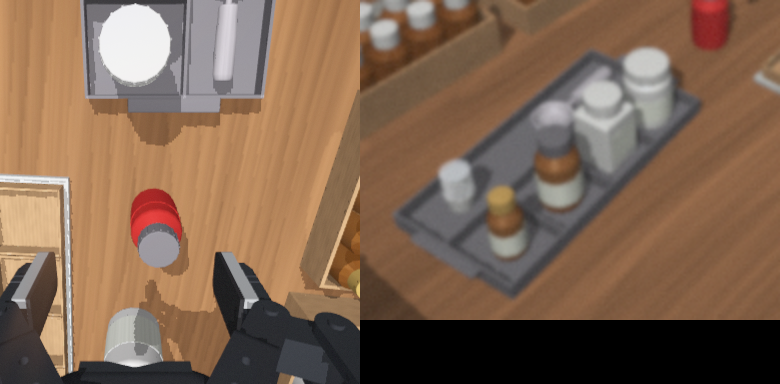

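The picture shows drops, syrup, square and jar upright in compartments 1 to 4, the cups standing and the arm clear. Each was released within 2 mm of its target, so I'm handing in.

```bash
python3 -c "
from cell import robot
print(robot.hand_in())"
```

```text
the job is handed in; nothing more can be done
None
```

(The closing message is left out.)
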